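# Seat the sample disc in the die

### The arm

A 6-joint arm with a two-finger parallel gripper is mounted at the origin on the work surface. World frame = base frame: x ahead of the robot, y to its left, z up, the work surface at z = 0. Lengths are in m, angles in rad, forces in N, time in s.
With the tool pointing down it reaches from about 0.225 to 0.875 m from the base axis. Payload 3.4 kg.
Tool frame: the origin (TCP) lies on the centre line of the jaws, within the pads' length; the fingertips stand 17 mm ahead of it and the grasp point (between the pads) lies 2 mm behind it (nose_length is the distance from the TCP to the fingertips, in m); z points along the fingers, y is the line along which they close (so a half turn about z gives the same grasp; the last joint's range is limited). The gripper opens to 85 mm and grips with 20 to 120 N. Pads are 22 mm wide; open, the fingers measure 114 mm over their backs; the gripper's body (76 mm by 85 mm) begins 54 mm behind the grasp point. The pads swing forward as they close: fully open they stand 13 mm farther back than shut.
Start: joints at [-1.413, 0.276, 1.505, -0, 1.361, -0.121], TCP at [0.158, -0.553, 0.22] pointing down, gripper open.
Joint ranges: [-2.89, 2.89], [-0.75, 2.08], [0.22, 2.7], [-1.18, 4.32], [0.11, 2.71], [-2.7, 2.7]. Speed limits (rad/s): [2.57, 2.57, 3.14, 3.14, 3.14, 3.14].

### API

Orientations are given as a unit quaternion [w, x, y, z].
In Python, from rig import get_state, get_image, sign_off, find_in, place_of, nose_length gives the robot as it stands.
- The arm moves only by the tool apply_moves, never from a script. Its argument "deltas" is one flat list of numbers, 5 for each row, row after row: the finger opening in mm, from 0 to 85.4, then the shift along the tool's x, y, z in mm, then the turn about the tool's z in degrees. A call has 1 to 12 rows; each row is the pose to reach, as a shift and turn from the pose commanded when the call began, along the tool's axes at that moment; what a row does not reach only later rows make up. A row lasts 1/12 s, in which the tool goes at most 41.7 mm and 7.16 degrees, less where a joint would pass 70% of its speed; a pose out of reach is approached as far as the arm can. A call with a gripper value outside its range is refused whole. The fingers move at their own pace and stop on an object; "squeeze" is the grip in N (left out, the last holds). Time passes only in rows, so rows that repeat a pose let the fingers close. It gives the time, the measured TCP pose, the force, the opening and the grip force at its end, in the units of the state.
- get_state(): the state, without advancing time (a new reading comes with each control period).
- get_image(name): name is "scene" or "top" or "wrist"; returns a dict with "frame" (400x640x3 uint8, red, green, blue), "K" (3x3 intrinsics, pixels), "k1" (the pictures are not rectified: a ray, as slopes to the right and down, at radius r is drawn at 1 + k1 r^2 times it, then the intrinsics apply), "position" and "orientation" of the camera in the world. Camera axes: x right, y down, z forward; pixel columns grow to the right and rows downward; lengths in m; the calibration is good to about 2 mm. A picture is of the moment at which its call begins. There is no depth.
- sign_off(): hands the job in; it is judged then, once.
Trained networks look in a picture, given as the dict that the camera call returned (one of the last four; its "shot" number tells which), for a name from the list of things; names that differ only in an ending like _2 or _b are one class to them, and where a whole thing is asked for, a point or a joint stands for the part that bears it (a point fixed in the world has none). Each returns a list of dicts, best first, with "score" (0 to 1); they miss things now and then, are a little off and sometimes report something else, mostly with a low value. They report only what shows in the picture. A call takes as long as a camera call. They do not tell look-alikes from the thing itself.
- find_in(query, picture): "point" ([column, row] in pixels, amid what is visible of it).
- place_of(query, picture): "point" ([column, row] in pixels: a listed point, or the origin of a listed thing).
The state is a dict: "clock": time; "qpos": joint angles; "qd": joint speeds; "effort": joint torques, N m; "position": TCP position; "ee_rot": TCP orientation; "contact_force": force on the tool from outside, world axes, zero at the start; "moment": the same for the moment, N m; "width": finger opening in m; "gripper_force": force on a finger pad.
Only numpy, scipy, OpenCV 4.12 (cv2) and the standard library are available. Lean on these libraries where they do the work, as an engineer would, in place of code of your own. Each camera call takes 0.05 s, during which the arm holds its last target. There are 200 camera calls.

### The job

Pick the large solid round disc out of the grey tray and seat it in the round cavity of the steel die block, flat and fully home on the cavity's floor, and let go of it; lower it in, do not drop it from above the block. The block was clamped on its base plate by eye, so find by touch where the cavity really is. Leave the other three blanks in the tray and do not shift the white bottle.

Things in the scene. Friction and masses are not known exactly. Their poses are not given: they have to be found in the camera images.
- disc: the large solid round aluminium disc (the blank to load): diameter 58 mm, 20 mm thick, 1 mm rounded edges, about 0.14 kg, lying flat in the tray. Origin: centre of its underside; z up through the disc.
- base: fixed dark square steel base plate, 160 x 160 mm, 12 mm thick, carrying a bright steel die block (100 x 100 mm, 22 mm high). The block was clamped by eye: its centre lies up to 6 mm off the plate's centre along the plate's x and also y, turned up to 0.15 rad; it is rigid but not measured. Origin: centre of the plate's underside, on the bench; z up; x, y along its sides.
- block_top (a point): point straight above the plate's centre at the height of the die block's top face, 34 mm above the bench (fixed to the plate, not to the block). The block has in the middle of its top a round cavity, 60 mm in diameter, 10 mm deep (flat floor 24 mm above the bench), with a 1 mm chamfer; so the cavity's centre is up to 6 mm off this point in x and in y.
- tray: fixed open grey plastic tray, 250 x 250 mm outside, walls 5 mm thick and 30 mm high, floor 5 mm thick. Origin: centre of its underside; x and y along its sides. It holds four blanks, one roughly in the middle of each quarter (55 mm from the centre lines), in any arrangement.
- square: square aluminium blank, 50 x 50 x 20 mm, in the tray, to be left in it. Origin: centre of its underside.
- small_disc: small round aluminium disc, diameter 42 mm, 20 mm thick, in the tray, to be left in it. Origin: centre of its underside.
- collar: aluminium ring, outer diameter 52 mm, hole 30 mm, 20 mm thick, in the tray, to be left in it. Origin: centre of its underside.
- bottle: white plastic bottle with a blue cap, 60 mm diameter, 150 mm high, standing on the bench beyond the work, to be left alone. Origin: centre of its underside.
Things that resemble listed ones, but are neither listed nor needed, are in the scene too. What is shaped like the square but yellow is not meant. Leave any pink look-alike of the disc alone.

How it is judged:
By the outcome, as a careful person would: the job done as asked, in the order asked, and still so for the second after the job is handed in, with the robot touching nothing.
It also fails if it takes over 58 s, if anything falls off the work surface, if the arm or the gripper's body presses on something with over 40 N, if the wrist force passes 120 N, or if a joint passes its speed limit or range.

## Working session

There is one attempt and no reset: what is moved stays moved. The work goes in short steps, Python scripts to look and compute and a tool call to move; the robot and the scene stay as the last step left them, time stands still between calls to the robot, and variables do not carry over. Pictures are saved under pics/ and viewed, at most 10 in all, crops included, and the job is handed in when it is done.

Besides the shell and the picture viewer there is one more tool, called after ">>>" by a JSON object that holds its "op" and its "data", one argument or row to a line. apply_moves: Moves the arm, as the interface text tells. Its arguments: {"type":"object","properties":{"deltas":{"type":"array"},"squeeze":{"type":"number"}},"required":["deltas"]}

```bash
mkdir -p pics
cat > h.py <<'E'
import numpy as np, cv2
from scipy.spatial.transform import Rotation as R
from rig import *
def rot(q): return R.from_quat([q[1],q[2],q[3],q[0]]).as_matrix()
def ray(p,im):
    K=np.array(im["K"]);k=im["k1"]
    d=np.array([(p[0]-K[0,2])/K[0,0],(p[1]-K[1,2])/K[1,1]]);s=d.copy()
    for _ in range(20): s=d/(1+k*(s@s))
    return rot(im["orientation"])@np.array([s[0],s[1],1.])
def at(p,im,z):
    r=ray(p,im);c=np.array(im["position"]);return c+r*(z-c[2])/r[2]
def proj(X,im):
    K=np.array(im["K"]);v=rot(im["orientation"]).T@(np.array(X)-im["position"]);s=v[:2]/v[2]
    s=s*(1+im["k1"]*(s@s));return K[:2,:2]@s+K[:2,2]
def save(im,n,crop=None,f=1):
    a=im["frame"][:,:,::-1]
    if crop: a=a[crop[1]:crop[3],crop[0]:crop[2]]
    cv2.imwrite("pics/"+n,cv2.resize(a,None,fx=f,fy=f,interpolation=cv2.INTER_CUBIC))
E
python3 - <<'E'
from h import *
s=get_state();print(s["position"],s["ee_rot"],s["contact_force"],nose_length)
for n in("top","scene"):
    im=get_image(n);save(im,n+"1.png");print(n,im["position"],im["orientation"])
    for q in("disc","base","tray","square","small_disc","collar","bottle","block_top"):
        for d in place_of(q,im)[:3]: print(q,np.round(d["point"],1),round(d["score"],2),np.round(at(d["point"],im,{"block_top":.034,"base":0,"tray":0,"bottle":0}.get(q,.005)),3))
E
```

```text
[ 0.15816063 -0.5522516   0.21923057] [-9.19547852e-04  9.90294515e-01  1.38981750e-01 -3.59947941e-05] [-0.38882616  0.95776586 -0.34154123] 0.017
top [ 0.51312964 -0.0718116   0.85840385] [-0.02108599  0.7088222  -0.70316779  0.05178344]
disc [376.3 134.8] 0.93 [ 0.751 -0.232  0.005]
disc [363.7 206.1] 0.7 [ 0.579 -0.2    0.005]
tray [390.6 227.6] 0.85 [ 0.53  -0.264  0.   ]
square [412.  247.1] 0.85 [ 0.485 -0.313  0.005]
square [475.3 239. ] 0.56 [ 0.504 -0.465  0.005]
small_disc [411.8 196. ] 0.65 [ 0.604 -0.315  0.005]
collar [370.5 256. ] 0.6 [ 0.464 -0.216  0.005]
bottle [294.8 134.9] 0.77 [ 0.749 -0.037  0.   ]
scene [1.57213472 0.23604296 0.73045315] [-0.28407228  0.5082938   0.71616067 -0.38477818]
disc [283.1 208.5] 0.62 [ 0.575 -0.197  0.005]
disc [244.3 239. ] 0.6 [ 0.747 -0.238  0.005]
disc [316.4 257.3] 0.48 [ 0.753 -0.032  0.005]
base [418.1 240.1] 0.61 [0.585 0.204 0.   ]
base [283.5 212.7] 0.34 [ 0.588 -0.19   0.   ]
tray [266.8 195.7] 0.69 [ 0.519 -0.275  0.   ]
square [212.9 183.1] 0.77 [ 0.517 -0.467  0.005]
square [260.  183.9] 0.62 [ 0.468 -0.322  0.005]
small_disc [247.5 205.1] 0.69 [ 0.595 -0.304  0.005]
collar [286.3 187.6] 0.49 [ 0.461 -0.233  0.005]
bottle [320.2 257.1] 0.62 [ 0.743 -0.025  0.   ]
```

View pics/top1.png

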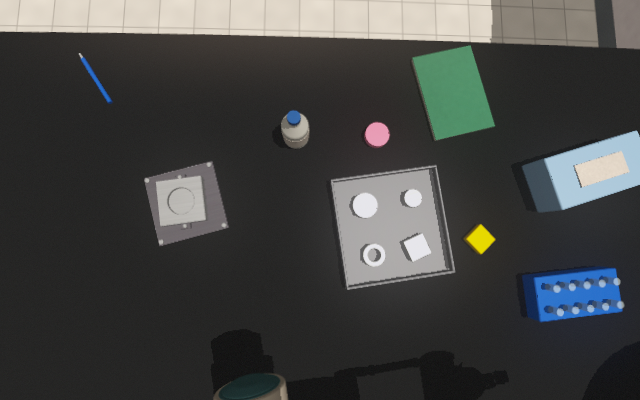

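View pics/scene1.png

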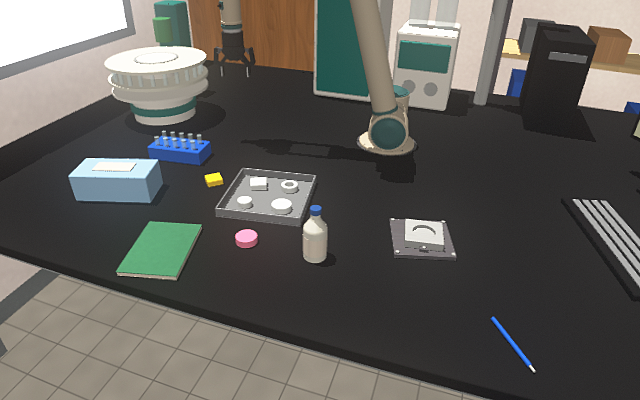

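Top view: in the tray there is a large white disc at (365,205), a small disc at (413,198), a collar at (374,255) and a square at (417,247). A pink look-alike lies outside the tray at (377,134). The die block is at (181,201) and the bottle at (295,130). The disc meant is the one at (365,205), as it is the largest solid round one inside the tray. I'll confirm that in a crop and measure.

Run:
```python
from h import *
im=get_image("top");save(im,"crop1.png",(325,155,465,295),4)
f=cv2.cvtColor(im["frame"],cv2.COLOR_RGB2GRAY)
m=(f>195).astype(np.uint8);n,l,st,c=cv2.connectedComponentsWithStats(m[160:290,330:455])
for i in range(1,n):
    if st[i,4]>60:
        p=c[i]+[330,160];ys,xs=np.where(l==i);print(st[i],p,at(p,im,.025).round(4))
        e=cv2.fitEllipse(cv2.findContours((l==i).astype(np.uint8),0,1)[0][0]);q=np.array(e[0])+[330,160];print(' ell',q,e[1],at(q,im,.025).round(4))
for d in place_of("base",im)+place_of("block_top",im): print(d)
# plate corner screws
print([at(p,im,.012).round(4) for p in((147,181),(209,165),(224,225),(160,242))])
print("block corners",[at(p,im,.034).round(4) for p in((157,182),(201,178),(205,220),(160,224))],at((181,201),im,.034))
cv2.imwrite("pics/crop2.png",cv2.resize(im["frame"][150:255,135:240,::-1],None,fx=5,fy=5,interpolation=cv2.INTER_CUBIC))
```

```text
[ 75  29  17  18 240] [412.91666667 197.7       ] [ 0.5983 -0.3118  0.025 ]
 ell [412.91176605 197.68658829] (16.32021141052246, 16.95787811279297) [ 0.5984 -0.3118  0.025 ]
[ 23  33  25  25 489] [364.89161554 204.94683027] [ 0.5805 -0.2001  0.025 ]
 ell [364.86881256 204.93554688] (23.882713317871094, 24.273937225341797) [ 0.5806 -0.2     0.025 ]
[ 74  74  27  28 452] [417.25442478 247.14823009] [ 0.4851 -0.3198  0.025 ]
 ell [417.25328064 247.1736908 ] (23.586008071899414, 24.565170288085938) [ 0.4851 -0.3198  0.025 ]
[ 33  84  22  23 244] [373.96721311 254.76639344] [ 0.4677 -0.2201  0.025 ]
 ell [373.95145035 254.76390839] (21.040237426757812, 21.744123458862305) [ 0.4677 -0.2201  0.025 ]
[array([0.6319, 0.2995, 0.012 ]), array([0.6708, 0.1598, 0.012 ]), array([0.5328, 0.1207, 0.012 ]), array([0.4933, 0.263 , 0.012 ])]
block corners [array([0.6268, 0.2676, 0.034 ]), array([0.637 , 0.1704, 0.034 ]), array([0.543 , 0.1579, 0.034 ]), array([0.5333, 0.2562, 0.034 ])] [0.5847543 0.2124807 0.034    ]
```

View pics/crop1.png

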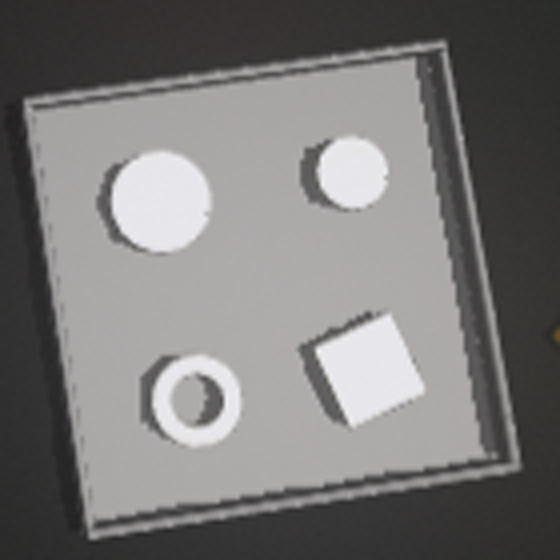

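View pics/crop2.png

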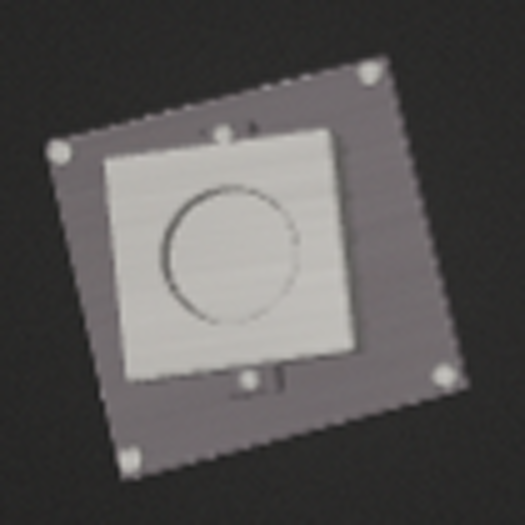

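The crop confirms the large solid disc at (365,205), about 58 mm across by scale, with its centre near (0.5805, -0.200). The second crop shows the cavity centred at about pixel (181,201), or (0.585, 0.2125). Moving above the disc, with the jaws along the tray's diagonal.

>>> {"op": "apply_moves", "data": {
  "deltas": [80,42,-18,5,-7,80,84,-37,10,-14,80,126,-55,15,-21,80,168,-74,20,-28,80,210,-92,25,-35,80,252,-111,30,-37,80,294,-129,35,-37,80,336,-148,40,-37,80,378,-167,45,-37,80,420,-185,50,-37,80,462,-204,55,-37,80,503,-222,60,-37]
}}

```text
clock: 2.05
position: [0.5416, -0.2332, 0.1659]
ee_rot: [0.0, 0.895, 0.446, 0.0]
contact_force: [-0.0, -0.3, 0.4]
width: 0.0801
gripper_force: 0.0
```

>>> {"op": "apply_moves", "data": {
  "deltas": [80,0,0,0,0,80,0,0,0,0,80,0,0,0,0]
}}

```text
clock: 2.3
position: [0.5398, -0.2349, 0.1657]
ee_rot: [-0.0, 0.895, 0.446, -0.001]
contact_force: [-0.2, 0.3, -1.0]
width: 0.0801
gripper_force: 0.0
```

```bash
cat > rel.py <<'E'
from h import *
def rel(X,s):  # tool-frame mm from TCP
    return (rot(s["ee_rot"]).T@(np.array(X)-s["position"])*1000).round(1)
E
python3 - <<'E'
from rel import *
s=get_state();im=get_image("wrist");save(im,"w1.png")
print(s["clock"],s["position"],s["ee_rot"],s["qpos"],s["contact_force"],s["width"]);print(im["position"],im["orientation"])
print("pred",proj([.5805,-.2,.025],im))
for d in find_in("disc",im): print(d,at(d["point"],im,.025))
print(rel([.5805,-.2,.025],s))
E
```

```text
2.3 [ 0.53980696 -0.23485474  0.16573446] [-1.06113530e-05  8.94808449e-01  4.46449838e-01 -6.17513423e-04] [-5.27879040e-01  3.31085545e-01  1.56252067e+00 -1.07671526e-03
  1.24868131e+00  1.17670543e-01] [-0.22891373  0.34899941 -0.9657174 ] 0.08013677591015166
[ 0.58529037 -0.17753521  0.31951053] [ 0.13641577  0.93859967 -0.31350991 -0.04618356]
pred [331.02830223 138.13903938]
{'point': [332.6, 138.3], 'score': 0.93} [ 0.58167648 -0.20108404  0.025     ]
{'point': [486.9, 56.7], 'score': 0.93} [ 0.74293015 -0.22749606  0.025     ]
[ 52.5  11.6 140.7]
```

View pics/w1.png

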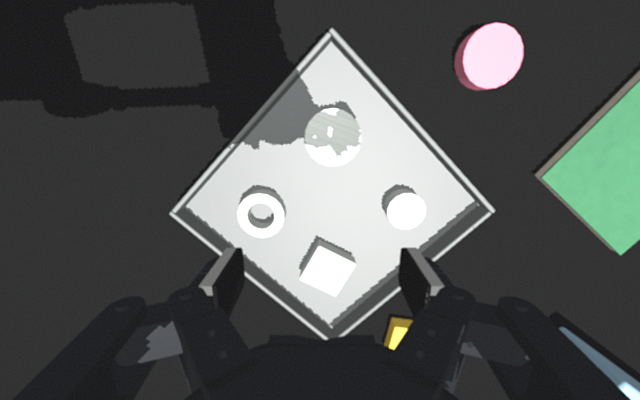

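The wrist view shows the disc at (332,138), matching the prediction at (331,138). The pads are at about (225,275) and (420,275). Moving over the disc and lowering partway.

>>> {"op": "apply_moves", "data": {
  "deltas": [76,25,6,30,0,76,52,12,60,0,74,52,12,90,0,74,52,12,110,0,74,52,12,110,0,74,52,12,110,0]
}}

```text
clock: 2.9
position: [0.5798, -0.2015, 0.0554]
ee_rot: [-0.001, 0.895, 0.445, -0.001]
contact_force: [-0.2, -0.1, 0.5]
width: 0.0742
gripper_force: 0.0
```

Run:
```python
from rel import *
s=get_state();im=get_image("wrist");save(im,"w2.png")
print(s["clock"],s["position"],s["contact_force"],s["width"])
T=rot(s["ee_rot"]);P=s["position"]
print("pred disc",proj([.581,-.2005,.025],im))
for d in find_in("disc",im): print(d,rel(at(d["point"],im,.025),s))
# where tips would show, for tip z offsets
for z in(0,5,10,17): print(z,[proj(P+T@np.array([x,y,z])/1000,im).round() for y in(-37,37) for x in(-11,11)])
```

```text
2.9 [ 0.57975537 -0.20149418  0.0554363 ] [-0.20842992 -0.1027367   0.5046248 ] 0.07420017532784932
pred disc [319.33158168 224.69244766]
{'point': [320.3, 221.9], 'score': 0.9} [ 3.6  1.1 30.4]
{'point': [552.0, 106.3], 'score': 0.64} [ 79.9 144.5  30.1]
0 [array([257., 262.]), array([254., 228.]), array([380., 263.]), array([382., 229.])]
5 [array([259., 259.]), array([256., 225.]), array([378., 259.]), array([380., 225.])]
10 [array([260., 255.]), array([258., 222.]), array([377., 255.]), array([379., 222.])]
17 [array([262., 250.]), array([260., 218.]), array([375., 250.]), array([377., 218.])]
```

View pics/w2.png

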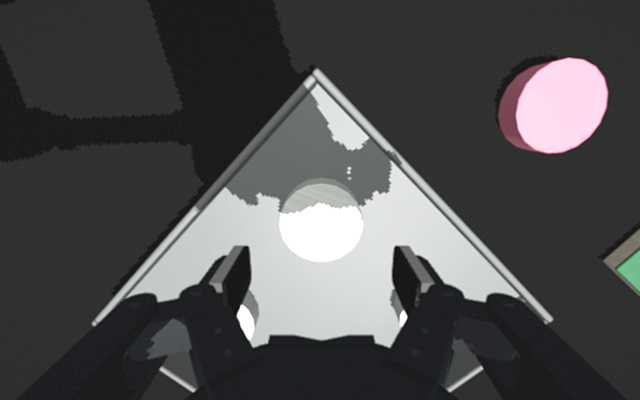

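The disc shows at (321,221) between the pads, slightly ahead. I'll centre on it and touch the tray floor with the tips to learn the real tip height.

>>> {"op": "apply_moves", "data": {
  "deltas": [68,2.5,0.8,0,0,68,2.5,0.8,10,0,68,2.5,0.8,20,0,68,2.5,0.8,26,0,68,2.5,0.8,30,0,68,2.5,0.8,32,0,68,2.5,0.8,32,0]
}}

```text
clock: 3.58
position: [0.5828, -0.1987, 0.023]
ee_rot: [-0.001, 0.895, 0.446, -0.001]
contact_force: [-0.6, 0.1, 0.4]
width: 0.0681
gripper_force: 0.0
```

>>> {"op": "apply_moves", "data": {
  "deltas": [68,0,0,1,0,68,0,0,2,0,68,0,0,3,0,68,0,0,3,0]
}}

```text
clock: 3.92
position: [0.5833, -0.199, 0.0209]
ee_rot: [0.0, 0.895, 0.446, 0.0]
contact_force: [0.3, -0.4, -0.0]
width: 0.0678
gripper_force: 0.0
```

>>> {"op": "apply_moves", "data": {
  "deltas": [68,0,0,1,0,68,0,0,2,0,68,0,0,2,0]
}}

```text
clock: 4.17
position: [0.5831, -0.1989, 0.0188]
ee_rot: [-0.0, 0.895, 0.446, -0.0]
contact_force: [-0.3, -0.8, -0.6]
width: 0.0679
gripper_force: 0.0
```

>>> {"op": "apply_moves", "data": {
  "deltas": [68,0,0,1,0,68,0,0,2,0,68,0,0,2,0]
}}

```text
clock: 4.42
position: [0.5831, -0.1989, 0.0167]
ee_rot: [-0.0, 0.895, 0.446, -0.0]
contact_force: [0.5, 0.3, -0.1]
width: 0.068
gripper_force: 0.0
```

>>> {"op": "apply_moves", "data": {
  "deltas": [68,0,0,1,0,68,0,0,2,0,68,0,0,2,0]
}}

```text
clock: 4.67
position: [0.5831, -0.1989, 0.0146]
ee_rot: [-0.0, 0.895, 0.446, -0.0]
contact_force: [-1.2, -0.5, -0.0]
width: 0.0682
gripper_force: 0.0
```

>>> {"op": "apply_moves", "data": {
  "deltas": [68,0,0,1,0,68,0,0,2,0,68,0,0,2,0]
}}

```text
clock: 4.92
position: [0.5831, -0.1989, 0.0127]
ee_rot: [-0.0, 0.895, 0.446, -0.0]
contact_force: [0.1, -0.8, -0.3]
width: 0.0681
gripper_force: 0.0
```

>>> {"op": "apply_moves", "data": {
  "deltas": [68,0,0,1,0,68,0,0,1.5,0,68,0,0,1.5,0]
}}

```text
clock: 5.17
position: [0.5832, -0.199, 0.0113]
ee_rot: [-0.0, 0.895, 0.446, -0.0]
contact_force: [-0.5, 1.2, -0.8]
width: 0.0679
gripper_force: 0.0
```

>>> {"op": "apply_moves", "data": {
  "deltas": [68,0,0,1,0,68,0,0,1.5,0,68,0,0,1.5,0]
}}

```text
clock: 5.42
position: [0.5832, -0.199, 0.0098]
ee_rot: [-0.0, 0.895, 0.446, -0.0]
contact_force: [0.3, -0.1, 1.1]
width: 0.0682
gripper_force: 0.0
```

>>> {"op": "apply_moves", "data": {
  "deltas": [68,0,0,1,0,68,0,0,1.5,0,68,0,0,1.5,0]
}}

```text
clock: 5.67
position: [0.5831, -0.199, 0.0083]
ee_rot: [-0.0, 0.895, 0.446, -0.0]
contact_force: [-0.4, -0.1, 0.7]
width: 0.068
gripper_force: 0.0
```

>>> {"op": "apply_moves", "data": {
  "deltas": [68,0,0,1,0,68,0,0,1.5,0,68,0,0,1.5,0]
}}

```text
clock: 5.92
position: [0.5831, -0.199, 0.0068]
ee_rot: [-0.0, 0.895, 0.446, -0.0]
contact_force: [-0.3, 0.5, 0.1]
width: 0.0681
gripper_force: 0.0
```

Run:
```python
from rel import *
s=get_state();im=get_image("wrist");save(im,"w3.png",(160,120,480,360),2.5)
print(s["clock"],s["position"],s["contact_force"],s["width"],s["effort"])
T=rot(s["ee_rot"]);P=s["position"]
for z in(-20,-10,0,10,17): print(z,[proj(P+T@np.array([x,y,z])/1000,im).round() for y in(-34,34) for x in(-11,11)])
print("disc",proj([.5825,-.1985,.025],im)); print(rot(im["orientation"]).T@(P-im["position"]))
```

```text
5.9167 [ 0.58314631 -0.198955    0.00675154] [-0.2510265   0.52785886  0.05195073] 0.06814584931968101 [-4.53022178e-03 -4.95602560e+01 -1.85584742e+01 -4.88284822e-04
 -1.71122386e-02 -1.40370642e-05]
-20 [array([254., 281.]), array([251., 243.]), array([381., 281.]), array([384., 243.])]
-10 [array([258., 271.]), array([256., 235.]), array([378., 271.]), array([380., 235.])]
0 [array([262., 262.]), array([260., 228.]), array([375., 263.]), array([377., 229.])]
10 [array([265., 255.]), array([263., 222.]), array([372., 255.]), array([374., 222.])]
17 [array([267., 250.]), array([265., 218.]), array([370., 250.]), array([372., 218.])]
disc [316.36651836 260.84433596]
[-0.00171497  0.02625952  0.16825987]
```

View pics/w3.png

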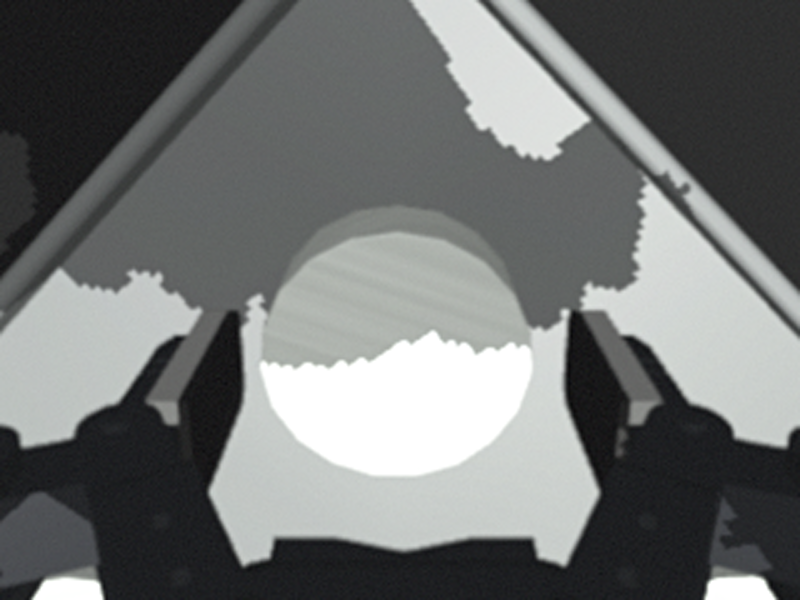

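The disc is between the pads (pad edges at about pixel columns 257 and 387, disc at 265 to 373). The pads' apparent size puts the tips near disc-top height, well behind the nominal nose, so I'll keep feeling downward.

>>> {"op": "apply_moves", "data": {
  "deltas": [68,0,-1.5,1,0,68,0,-1.5,2,0,68,0,-1.5,3,0]
}}

```text
clock: 6.22
position: [0.5819, -0.198, 0.0038]
ee_rot: [0.0, 0.895, 0.446, -0.0]
contact_force: [-1.0, 0.1, -0.4]
width: 0.0681
gripper_force: 0.0
```

>>> {"op": "apply_moves", "data": {
  "deltas": [68,0,0,1,0,68,0,0,2,0,68,0,0,3,0]
}}

```text
clock: 6.47
position: [0.5821, -0.1981, 0.0008]
ee_rot: [0.0, 0.895, 0.446, -0.0]
contact_force: [0.5, 0.8, 0.6]
width: 0.0677
gripper_force: 0.0
```

>>> {"op": "apply_moves", "data": {
  "deltas": [68,0,0,1,0,68,0,0,2,0,68,0,0,2,0]
}}

```text
clock: 6.72
position: [0.5819, -0.198, -0.0014]
ee_rot: [-0.0, 0.895, 0.446, -0.0]
contact_force: [0.0, -0.2, 0.9]
width: 0.0683
gripper_force: 0.0
```

>>> {"op": "apply_moves", "data": {
  "deltas": [68,0,0,1,0,68,0,0,2,0,68,0,0,3,0]
}}

```text
clock: 6.97
position: [0.5821, -0.1981, -0.0041]
ee_rot: [0.0, 0.895, 0.446, 0.0]
contact_force: [-0.3, -0.2, -0.6]
width: 0.0678
gripper_force: 0.0
```

>>> {"op": "apply_moves", "data": {
  "deltas": [68,0,0,1,0,68,0,0,2,0,68,0,0,2,0]
}}

```text
clock: 7.22
position: [0.5819, -0.198, -0.0063]
ee_rot: [-0.0, 0.895, 0.446, -0.0]
contact_force: [-0.2, 1.0, -0.6]
width: 0.0681
gripper_force: 0.0
```

>>> {"op": "apply_moves", "data": {
  "deltas": [68,0,0,1,0,68,0,0,2,0,68,0,0,2,0]
}}

```text
clock: 7.47
position: [0.5819, -0.198, -0.0083]
ee_rot: [-0.0, 0.895, 0.446, -0.0]
contact_force: [-0.1, 0.6, 0.3]
width: 0.0678
gripper_force: 0.0
```

>>> {"op": "apply_moves", "data": {
  "deltas": [68,0,0,1,0,68,0,0,2,0,68,0,0,2,0]
}}

```text
clock: 7.72
position: [0.5819, -0.198, -0.0103]
ee_rot: [-0.0, 0.895, 0.446, -0.0]
contact_force: [0.1, -1.2, 0.5]
width: 0.0678
gripper_force: 0.0
```

>>> {"op": "apply_moves", "data": {
  "deltas": [68,0,0,1,0,68,0,0,2,0,68,0,0,2,0]
}}

```text
clock: 7.97
position: [0.5819, -0.198, -0.0123]
ee_rot: [-0.0, 0.895, 0.446, -0.0]
contact_force: [-0.3, -0.9, 0.3]
width: 0.068
gripper_force: 0.0
```

>>> {"op": "apply_moves", "data": {
  "deltas": [68,0,0,1,0,68,0,0,2,0,68,0,0,2,0]
}}

```text
clock: 8.22
position: [0.5822, -0.1981, -0.0133]
ee_rot: [0.0, 0.895, 0.446, 0.0]
contact_force: [-1.1, 1.2, 5.4]
width: 0.0681
gripper_force: 2.5
```

Contact is at TCP z = -0.013, so at 68 mm opening the tips are 18 mm behind the TCP (about 15.5 mm at 58 mm). I'll raise so that the tips are about 12.5 mm above the disc's underside, keeping them clear of the block when the disc is seated, then close.

>>> {"op": "apply_moves", "data": {
  "deltas": [68,0,0,-8,0,68,0,0,-16,0,62,0,0,-16,0,55,0,0,-16,0,52,0,0,-16,0,52,0,0,-16,0,52,0,0,-16,0,52,0,0,-16,0],
  "squeeze": 60
}}

```text
clock: 8.88
position: [0.5829, -0.1984, 0.0039]
ee_rot: [0.001, 0.895, 0.446, 0.001]
contact_force: [-1.7, 1.4, 11.2]
width: 0.0542
gripper_force: 60.7
```

Run:
```python
from rel import *
s=get_state();im=get_image("wrist");save(im,"w4.png",(220,180,420,320),4)
print(s["clock"],s["position"],s["contact_force"],s["moment"],s["width"],s["gripper_force"])
```

```text
8.8833 [ 0.58286449 -0.19839038  0.00393876] [-1.70194036  1.39599489 11.17740533] [0.17216114 0.33246064 0.03588524] 0.05416432608951774 60.74432015419006
```

View pics/w4.png

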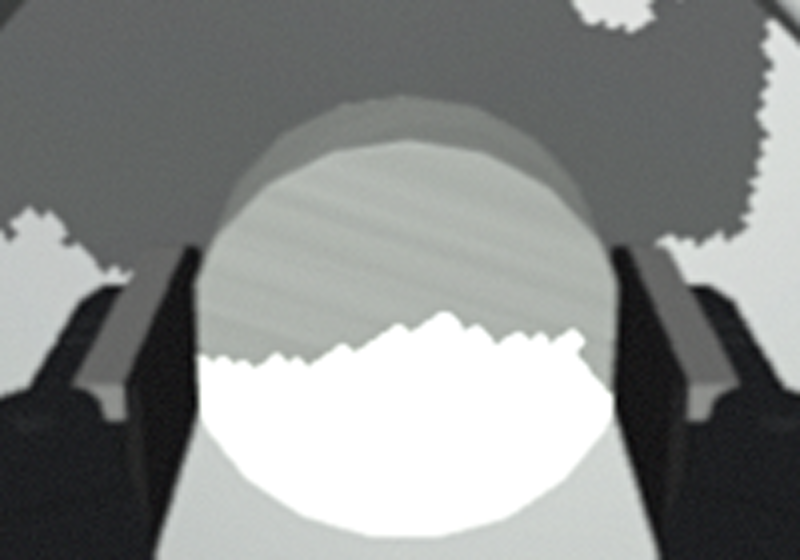

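The disc is between the pads, centred at about (324,265) in the full frame, and gripped evenly. The upward force comes from the pads swinging forward as they close. I'll lift a little and check.

>>> {"op": "apply_moves", "data": {
  "deltas": [50,0,0,-4,0,50,0,0,-8,0,50,0,0,-12,0,50,0,0,-12,0,50,0,0,-12,0]
}}

```text
clock: 9.35
position: [0.582, -0.1981, 0.0138]
ee_rot: [0.0, 0.895, 0.446, -0.0]
contact_force: [-0.9, -0.2, -1.4]
width: 0.054
gripper_force: 63.2
```

Run:
```python
from rel import *
s=get_state();im=get_image("wrist");cv2.imwrite("w5.png",im["frame"])
print(s["clock"],s["position"],s["ee_rot"],s["contact_force"],s["moment"],s["width"],s["gripper_force"])
for d in find_in("disc",im)[:1]: print(d)
g=cv2.cvtColor(im["frame"],cv2.COLOR_RGB2GRAY); a=im["frame"]
old=cv2.cvtColor(cv2.imread("pics/w4.png"),cv2.COLOR_BGR2GRAY)
c=cv2.resize(g[180:320,220:420],None,fx=4,fy=4)
# disc extents: gray profile in central column and bottom rows
print("old",[int(v) for v in old[500:560:4,400]]);print("new",[int(v) for v in c[500:560:4,400]])
print("old",[int(v) for v in old[80:170:6,400]]);print("new",[int(v) for v in c[80:170:6,400]])
print("row old",[int(v) for v in old[440,150:260:8]],[int(v) for v in old[440,560:680:8]]);print("row new",[int(v) for v in c[440,150:260:8]],[int(v) for v in c[440,560:680:8]])
```

```text
9.35 [ 0.58204016 -0.19809234  0.01383682] [ 3.99400027e-05  8.95027361e-01  4.46011233e-01 -3.41905974e-05] [-0.8970206  -0.16482592 -1.40570614] [ 0.00761267 -0.06432195  0.01105047] 0.05399451917402562 63.186689615249634
{'point': [594.3, 113.3], 'score': 0.91}
old [255, 255, 255, 255, 255, 255, 255, 255, 255, 234, 205, 201, 205, 206, 205]
new [255, 255, 255, 255, 255, 255, 255, 255, 250, 227, 207, 202, 203, 204, 203]
old [103, 99, 105, 130, 130, 130, 130, 129, 127, 127, 149, 182, 177, 174, 175]
new [101, 102, 103, 122, 130, 131, 130, 129, 128, 128, 152, 183, 177, 176, 174]
row old [23, 23, 25, 20, 22, 117, 205, 201, 222, 255, 255, 255, 255, 255] [255, 255, 255, 255, 255, 216, 211, 205, 87, 13, 23, 25, 19, 23, 34]
row new [21, 22, 22, 23, 24, 109, 202, 201, 219, 255, 255, 255, 255, 255] [255, 255, 255, 255, 250, 217, 213, 195, 79, 19, 22, 26, 21, 24, 34]
```

Lifted cleanly: about 1.4 N of weight, and the disc hasn't moved in the hand. Carrying it to short of the block to view the cavity from the wrist.

>>> {"op": "apply_moves", "data": {
  "deltas": [50,0,0,-30,0,50,0,0,-65,0,50,10,-9,-100,0,50,38,-34,-110,0,50,66,-59,-110,0,50,94,-84,-110,0,50,122,-109,-110,0,50,150,-134,-110,0,50,178,-160,-110,0,50,206,-186,-110,0,50,233,-214,-110,0,50,260,-245,-110,0]
}}

```text
clock: 10.45
position: [0.5428, 0.1585, 0.1236]
ee_rot: [0.0, 0.895, 0.446, 0.0]
contact_force: [0.7, 0.3, -1.1]
width: 0.0539
gripper_force: 64.2
```

>>> {"op": "apply_moves", "data": {
  "deltas": [50,0,0,0,0,50,0,0,0,0]
}}

```text
clock: 10.62
position: [0.542, 0.1592, 0.1235]
ee_rot: [-0.0, 0.894, 0.448, -0.0]
contact_force: [0.6, -1.2, -1.7]
width: 0.0537
gripper_force: 64.1
```

Run:
```python
from rel import *
s=get_state();im=get_image("wrist")
print(s["clock"],s["position"],s["ee_rot"],s["qpos"],s["width"])
p=proj([.585,.2125,.034],im);print("pred cavity",p, rel([.585,.2125,.034],s))
x,y=int(p[0]),int(p[1]);x0,y0=max(x-70,0),max(y-60,0)
save(im,"w6.png",(x0,y0,x0+140,y0+120),5);print(x0,y0)
T=rot(s["ee_rot"]);
print("disc in hand, tool mm:",(rel(at([321.5,264.6],im,s["position"][2]+.0211),s)))
for q in("block_top","base"):
  for d in place_of(q,im)[:1]: print(q,d,at(d["point"],im,.034 if q!="base" else 0))
```

```text
10.6167 [0.5419677  0.15915354 0.12346507] [-9.57097110e-05  8.94039053e-01  4.47988763e-01 -4.79129461e-04] [ 1.62522447e-01  3.31645315e-01  1.67637064e+00 -1.12817111e-04
  1.13454852e+00  8.04337452e-01] 0.05374115910423567
pred cavity [322.26990977 122.61067698] [68.6  2.6 89.4]
252 62
disc in hand, tool mm: [ -0.7   1.9 -21.1]
```

View pics/w6.png

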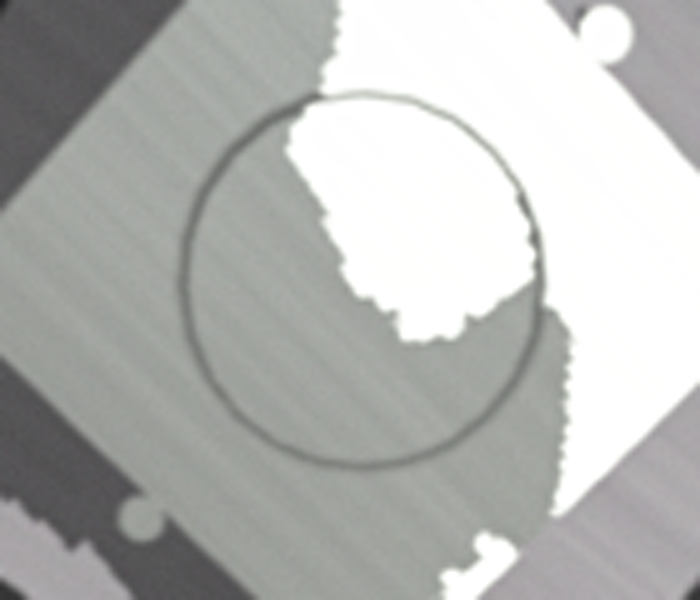

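The cavity rim is clear, with its centre at about pixel (324.5,118.2). The last picture allowed is now used, so from here it is numbers and touch.

Run:
```python
from rel import *
s=get_state();im=get_image("wrist")
c=at([324.5,118.2],im,.034);print("cavity",c,rel(c,s), "top-based",rel([.585,.2125,.034],s), "disc hand",rel(at([321.5,264.6],im,s["position"][2]+.0211),s))
# refine top-camera cavity (rim ellipse in crop2 coords)
im=get_image("top");print([at(p,im,.034) for p in((181.1,200.9),)])
```

```text
cavity [0.59005449 0.2108308  0.034     ] [72.   4.4 89.6] top-based [70.3 -0.6 89.6] disc hand [ -0.7   1.9 -21.1]
[array([0.58497981, 0.21227018, 0.034     ])]
```

Run:
```python
from rel import *
im=get_image("wrist");s=get_state()
print(s["clock"],s["position"],s["ee_rot"],s["qd"].round(4) if hasattr(s["qd"],"round") else s["qd"])
t=cv2.resize(cv2.imread("pics/w6.png"),(140,120),interpolation=cv2.INTER_AREA)[20:100,20:120]
f=im["frame"][:,:,::-1].copy();r=cv2.matchTemplate(f,t,cv2.TM_CCOEFF_NORMED);_,v,_,l=cv2.minMaxLoc(r)
p=np.array(l)-[252+20,62+20]+[324.5,118.2];print(v,p)
c=at(p,im,.034);print("cavity",c,rel(c,s),rel([.585,.2125,.034],s),"hand",rel(at([321.5,264.6],im,s["position"][2]+.0211),s))
```

```text
10.9167 [0.54337175 0.15561331 0.12377925] [ 1.42520981e-04  8.95509419e-01  4.45042517e-01 -1.31504608e-04] [ 0.0009 -0.0014 -0.001   0.0015 -0.0014  0.0003]
0.9131206274032593 [320.5 116.2]
cavity [0.58868441 0.21358786 0.034     ] [73.6  1.1 89.8] [70.5 -1.2 89.8] hand [ -0.6   1.9 -21.1]
```

Both cameras, taken relative to the disc in the hand, agree that the cavity is about (73.6, -1.0) mm away in tool x, y. Moving over it, then lowering gently.

>>> {"op": "apply_moves", "data": {
  "deltas": [50,30,0,10,0,50,60,-1,30,0,50,73.5,-1,50,0,50,73.5,-1,70,0,50,73.5,-1,80,0,50,73.5,-1,84,0,50,73.5,-1,84,0,50,73.5,-1,84,0,50,73.5,-1,84,0,50,73.5,-1,84,0]
}}

```text
clock: 11.75
position: [0.5873, 0.2162, 0.0413]
ee_rot: [0.0, 0.895, 0.446, 0.001]
contact_force: [-0.3, -0.3, -2.2]
width: 0.0538
gripper_force: 64.1
```

>>> {"op": "apply_moves", "data": {
  "deltas": [50,0,0,1,0,50,0,0,2,0,50,0,0,3,0,50,0,0,4,0,50,0,0,4,0,50,0,0,4,0]
}}

```text
clock: 12.25
position: [0.5864, 0.2163, 0.0357]
ee_rot: [0.0, 0.895, 0.446, -0.0]
contact_force: [-0.6, 0.4, -1.3]
width: 0.0537
gripper_force: 64.1
```

>>> {"op": "apply_moves", "data": {
  "deltas": [50,0,0,1,0,50,0,0,2,0,50,0,0,2,0]
}}

```text
clock: 12.5
position: [0.5863, 0.2163, 0.0336]
ee_rot: [-0.0, 0.895, 0.446, -0.0]
contact_force: [-0.3, 0.2, -1.7]
width: 0.0539
gripper_force: 64.1
```

>>> {"op": "apply_moves", "data": {
  "deltas": [50,0,0,0.5,0,50,0,0,1,0,50,0,0,1,0]
}}

```text
clock: 12.75
position: [0.5864, 0.2163, 0.0327]
ee_rot: [0.0, 0.895, 0.446, -0.0]
contact_force: [-0.0, 0.1, -1.6]
width: 0.0536
gripper_force: 64.1
```

>>> {"op": "apply_moves", "data": {
  "deltas": [50,0,0,0.5,0,50,0,0,1,0,50,0,0,1,0]
}}

```text
clock: 13.0
position: [0.5864, 0.2163, 0.0318]
ee_rot: [0.0, 0.895, 0.446, -0.0]
contact_force: [-0.3, -0.3, -1.6]
width: 0.054
gripper_force: 64.1
```

>>> {"op": "apply_moves", "data": {
  "deltas": [50,0,0,0.5,0,50,0,0,1,0,50,0,0,1,0]
}}

```text
clock: 13.25
position: [0.5864, 0.2163, 0.0308]
ee_rot: [0.0, 0.895, 0.446, -0.0]
contact_force: [-0.3, 0.0, -1.4]
width: 0.0538
gripper_force: 64.1
```

>>> {"op": "apply_moves", "data": {
  "deltas": [50,0,0,0.5,0,50,0,0,1,0,50,0,0,1,0]
}}

```text
clock: 13.5
position: [0.5864, 0.2163, 0.0297]
ee_rot: [0.0, 0.895, 0.446, -0.0]
contact_force: [-0.1, -0.4, -0.8]
width: 0.0537
gripper_force: 64.1
```

>>> {"op": "apply_moves", "data": {
  "deltas": [50,0,0,0.5,0,50,0,0,1,0,50,0,0,1,0]
}}

```text
clock: 13.75
position: [0.5864, 0.2163, 0.0288]
ee_rot: [0.0, 0.895, 0.446, -0.0]
contact_force: [-0.2, -0.5, -1.5]
width: 0.0538
gripper_force: 64.1
```

>>> {"op": "apply_moves", "data": {
  "deltas": [50,0,0,0.5,0,50,0,0,1,0,50,0,0,1,0]
}}

```text
clock: 14.0
position: [0.5864, 0.2163, 0.0278]
ee_rot: [0.0, 0.895, 0.446, -0.0]
contact_force: [-0.4, 0.5, -1.8]
width: 0.0539
gripper_force: 64.1
```

>>> {"op": "apply_moves", "data": {
  "deltas": [50,0,0,1,0,50,0,0,2,0,50,0,0,2,0]
}}

```text
clock: 14.25
position: [0.5864, 0.2163, 0.0257]
ee_rot: [0.0, 0.895, 0.446, -0.0]
contact_force: [-0.4, 0.4, -2.0]
width: 0.0535
gripper_force: 64.1
```

>>> {"op": "apply_moves", "data": {
  "deltas": [50,0,0,0.5,0,50,0,0,1,0,50,0,0,1,0]
}}

```text
clock: 14.5
position: [0.5864, 0.2163, 0.0247]
ee_rot: [0.0, 0.895, 0.446, -0.0]
contact_force: [0.3, 0.3, -1.3]
width: 0.0539
gripper_force: 64.1
```

>>> {"op": "apply_moves", "data": {
  "deltas": [50,0,0,0.5,0,50,0,0,1,0,50,0,0,1,0]
}}

```text
clock: 14.75
position: [0.5864, 0.2163, 0.0238]
ee_rot: [0.0, 0.895, 0.446, -0.0]
contact_force: [0.6, 0.3, -1.2]
width: 0.0534
gripper_force: 64.1
```

>>> {"op": "apply_moves", "data": {
  "deltas": [50,0,0,0.5,0,50,0,0,1,0,50,0,0,1,0]
}}

```text
clock: 15.0
position: [0.5865, 0.2163, 0.0231]
ee_rot: [0.0, 0.895, 0.446, 0.0]
contact_force: [-0.8, -0.1, 0.6]
width: 0.0539
gripper_force: 64.4
```

>>> {"op": "apply_moves", "data": {
  "deltas": [50,0,0,0.5,0,50,0,0,1,0,50,0,0,1,0]
}}

```text
clock: 15.25
position: [0.5865, 0.2163, 0.0231]
ee_rot: [0.0, 0.895, 0.446, 0.0]
contact_force: [-1.8, -0.6, 6.1]
width: 0.0538
gripper_force: 65.0
```

>>> {"op": "apply_moves", "data": {
  "deltas": [50,0,0,0.5,0,50,0,0,1,0,50,0,0,1,0]
}}

```text
clock: 15.5
position: [0.5866, 0.2163, 0.023]
ee_rot: [0.0, 0.895, 0.446, 0.0]
contact_force: [-3.7, -1.9, 12.0]
width: 0.0535
gripper_force: 65.4
```

Contact is at TCP z = 0.0231, and the floor was predicted at 0.0229. I'll confirm with a small sideways nudge: inside the cavity the walls must push back.

>>> {"op": "apply_moves", "data": {
  "deltas": [50,0,0,-2.5,0,50,1,0,-2.5,0,50,2,0,-2.5,0,50,2.5,0,-2.5,0,50,2.5,0,-2.5,0]
}}

```text
clock: 15.92
position: [0.5878, 0.2181, 0.0231]
ee_rot: [0.0, 0.895, 0.446, -0.0]
contact_force: [-1.1, -1.0, 0.4]
width: 0.0538
gripper_force: 64.3
```

>>> {"op": "apply_moves", "data": {
  "deltas": [50,-1,0,0,0,50,-3,0,0,0,50,-5,0,0,0,50,-5,0,0,0]
}}

```text
clock: 16.25
position: [0.5863, 0.2157, 0.0237]
ee_rot: [-0.001, 0.895, 0.445, 0.002]
contact_force: [2.5, 3.9, -1.5]
width: 0.0537
gripper_force: 64.1
```

The walls push back (stopped 2 mm short with about 5 N), so the disc is inside the cavity. Centring, pressing lightly home and releasing.

>>> {"op": "apply_moves", "data": {
  "deltas": [50,1.5,0,0,0,50,3,0,0,0,50,3,0,0.5,0,50,3,0,1,0,50,3,0,1.5,0,50,3,0,1.5,0],
  "squeeze": 40
}}

```text
clock: 16.75
position: [0.5865, 0.2164, 0.023]
ee_rot: [0.0, 0.895, 0.446, -0.0]
contact_force: [-1.4, -0.6, 7.2]
width: 0.0536
gripper_force: 65.1
```

>>> {"op": "apply_moves", "data": {
  "deltas": [56,0,0,0,0,60,0,0,0,0,66,0,0,0,0,72,0,0,0,0,72,0,0,0,0,72,0,0,0,0]
}}

```text
clock: 17.25
position: [0.5867, 0.2166, 0.0216]
ee_rot: [0.0, 0.895, 0.446, -0.0]
contact_force: [-0.2, 0.7, 0.1]
width: 0.072
gripper_force: 0.0
```

>>> {"op": "apply_moves", "data": {
  "deltas": [76,0,0,-15,0,80,0,0,-45,0,80,0,0,-80,0,80,-30,0,-102,0,80,-70,0,-102,0,80,-73,0,-102,0,80,-73,0,-102,0,80,-73,0,-102,0,80,-73,0,-102,0]
}}

```text
clock: 18.0
position: [0.5436, 0.159, 0.1237]
ee_rot: [-0.0, 0.895, 0.446, 0.0]
contact_force: [0.0, 0.0, 0.2]
width: 0.0799
gripper_force: 0.0
```

Run:
```python
from rel import *
s=get_state();im=get_image("wrist");print(s["clock"],s["position"])
for d in find_in("disc",im)[:2]: print(d,at(d["point"],im,.044))
top=get_image("top")
for d in find_in("disc",top)[:3]: print("top",d,at(d["point"],top,.044))
# expected rims: disc top if home (z .044) vs resting on the block rim (.054)
g=cv2.cvtColor(im["frame"],cv2.COLOR_RGB2GRAY)
c=np.array([.5885,.2135]);
e=cv2.Canny(cv2.GaussianBlur(g,(3,3),0),20,60)
# fit: best circle (centre,z) r=28.5mm to edges by distance transform
D=np.minimum(cv2.distanceTransform(255-e,cv2.DIST_L2,3),4)
from scipy.optimize import minimize
a=np.linspace(0,2*np.pi,90,endpoint=False)
def cost(p,z,tx=0,ty=0):
    v=0
    for t in a:
        o=.0285*np.array([np.cos(t),np.sin(t)]);q=proj([p[0]+o[0],p[1]+o[1],z+tx*o[0]+ty*o[1]],im)
        x,y=int(round(q[0])),int(round(q[1]));v+=D[y,x] if 0<=x<640 and 0<=y<400 else 4
    return v/90
for z in(.034,.040,.044,.048,.054):
    b=min(((cost((c[0]+i*.001,c[1]+j*.001),z),i,j) for i in range(-7,8) for j in range(-7,8)));print(z,b)
```

```text
18.0 [0.54357471 0.15895712 0.12365091]
{'point': [320.0, 122.5], 'score': 0.81} [0.58564703 0.2134813  0.044     ]
{'point': [633.4, 345.5], 'score': 0.67} [ 0.71110332 -0.15646721  0.044     ]
top {'point': [375.0, 137.2], 'score': 0.91} [ 0.73444364 -0.22130713  0.044     ]
0.034 (np.float32(1.5253392), -2, 1)
0.04 (np.float32(0.85528725), -2, 0)
0.044 (np.float32(0.33414334), -2, 0)
0.048 (np.float32(0.44626227), -2, 0)
0.054 (np.float32(0.6748982), -1, 1)
```

The disc's top rim fits best at z = 0.044 m, exactly the seated height, which agrees with the touch on the floor. The arm is clear, so I'm handing in.

```bash
python3 -c "
from rig import *
print(sign_off())"
```

```text
the job is handed in; nothing more can be done
None
```

The large disc is seated in the die block's cavity, released and handed in at about 18 s; floor contact and the top-rim height (0.044 m) both show it fully home, and I did not touch the other blanks or the bottle.

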